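Fit a bangle spindle and set the stand's clamp nut

TASK

Take the red-topped wooden spindle out of the plywood block and lower it foot first, all the way down, into the empty socket of the dark bangle stand. Then screw the stand's brass knurled nut down (clockwise from above) until it bottoms out, back it off a quarter turn so that the spindle can still be turned by hand, and finish while still holding the nut between the fingers. Leave the blue-topped spindle, the jars and the bowl where they are.

Things in the scene. Friction and masses are not known exactly. Their poses are not given: they have to be found in the camera images.
- spindle_mid (a point): Centre (half-way up, 60 mm above the foot) of the red-topped spindle: loose, upright, 120 mm tall, 0.05 kg; round light-wood shaft 15 mm in diameter for its lower 100 mm with a bevelled foot, red ball 24 mm across on top. z axis points up along the shaft. It starts standing in one of the two holes of the plywood block (foot 15 mm above the table), 25 mm deep in the block.
- spindle_foot (a point): Centre of the red-topped spindle's foot (its lower end).
- other_mid (a point): Centre (60 mm above its foot) of the blue-topped spindle, same size, in the other hole of the block. Bystander: leave it.
- block: Fixed plywood block, 60 (own x) x 140 (own y) x 40 mm high, with two holes 19 mm wide, 25 mm deep, at own y = -42 and +42 mm. Origin at the centre of its underside.
- stand: Fixed dark-wood bangle stand, 90 (own x) x 250 (own y) x 45 mm high; origin at the centre of its underside. Empty socket at own y = +85 mm; at own y = -85 mm a fixed yellow-topped spindle with bangles on it (bangles 69 mm across reach up to 72 mm, ball to 124 mm above the table); the nut in the middle.
- socket_mouth (a point): Centre of the mouth of the stand's empty socket, 45 mm above the table: a round hole 19 mm wide with 2 mm bevel, 40 mm deep.
- socket_floor (a point): Centre of the floor of that socket, 5 mm above the table. The foot of the spindle ends here.
- nut: Brass knurled nut, 44 mm in diameter, 24 mm tall, on an upright threaded stud in the middle of the stand; origin at the nut's centre, on its axis, about 78 mm above the table. Turned about its upright axis; the red line on its top points along its own x. It stands on a post 24 mm across: beside the post the space below the nut's rim is free down to 48 mm above the table. Nothing else stands within 45 mm of its axis above that height.
- nut_turn (a joint): Angle of the nut in rad: 0 = bottomed out (hard stop), grows as it is unscrewed (counter-clockwise from above); it starts 1.1 to 2.6 rad up, so it needs clockwise turning. It climbs 4 mm per full turn. It turns with about 0.06 N m of friction and stays where it is left.
- jar_blue_mid (a point): Blue storage jar with steel lid, 72 mm across, 105 mm tall; point at its centre. Bystander.
- jar_pink_mid (a point): Pink storage jar with steel lid, 72 mm across, 105 mm tall; point at its centre. Bystander.
- jar_green_mid (a point): Green glass storage jar with steel lid, 68 mm across, 100 mm tall; point at its centre. Bystander.
- jar_spice_mid (a point): Small terracotta-coloured storage jar with steel lid, 56 mm across, 70 mm tall; point at its centre. Bystander.
- bowl: Blue ceramic bowl, 90 mm across, 40 mm high; origin at the centre of its underside. Bystander.
Things that resemble listed ones, but are neither listed nor needed, are in the scene too. What is shaped like the part that bears spindle_mid but green or purple is not meant.

How it is judged:
By the outcome, as a careful person would: the job done as asked, in the order asked, and still so for the second after the job is handed in, while the arm keeps its last pose, push and grip.
It also fails if it takes over 69 s, if anything falls off the work surface, if the arm or the gripper's body presses on something with over 40 N, if the wrist force passes 120 N, or if a joint passes its speed limit or range.

ROBOT

A 6-joint arm with a two-finger parallel gripper is mounted at the origin on the work surface. World frame = base frame: x ahead of the robot, y to its left, z up, the work surface at z = 0. Lengths are in mm, angles in rad, forces in N, time in s.
With the tool pointing down it reaches from about 275 to 750 mm from the base axis. Payload 10.2 kg.
Tool frame: the origin (TCP) lies at the very end of the fingers, on their centre line; the grasp point (between the pads) lies 19 mm behind it (ctrl.grip_depth is the distance from the TCP to the grasp point, in mm); z points along the fingers, x is the direction in which the jaws open and shut, and the axes are right-handed (so a half turn about z gives the same grasp; the last joint's range is limited). The gripper opens to 85 mm and grips with 20 to 120 N. Pads are 22 mm wide; open, the fingers measure 114 mm over their backs; the gripper's body (76 mm by 85 mm) begins 54 mm behind the grasp point. The pads swing forward as they close: fully open they stand 13 mm farther back than shut.
Start: joints at [-1.541, 0.313, 1.498, -0, 1.331, -0.223], TCP at [131.297, -508.323, 231.294] pointing down, gripper open.
Joint ranges: [-2.94, 2.94], [-0.97, 2.17], [0.19, 2.56], [-1.23, 4.37], [0.02, 3.11], [-2.88, 2.88]. Speed limits (rad/s): [2.39, 2.39, 3.01, 3.14, 3.14, 3.14].

INTERFACE

Orientations are given as a unit quaternion [w, x, y, z].
In Python, from rig import ctrl gives the robot as it stands.
- The arm moves only by the tool play_rows, never from a script. Its argument "motion" is a list of rows, each a list of 2 entries, a list of its own where there are three numbers: the shift along the tool's x, y, z in mm, then the turn, a rotation vector about the tool's x, y, z in degrees. A call has 1 to 20 rows; each row shifts and turns the commanded pose from where the row before left it, along the tool's axes as they then stand; what a row does not reach is not made up. A row lasts 1/12 s, in which the tool goes at most 41.7 mm and 7.16 degrees, less where a joint would pass 70% of its speed; a pose out of reach is approached as far as the arm can. A call with a gripper value outside its range is refused whole. "fingers" is the finger opening in mm, from 0 to 85.4, set as the call begins (left out, the last holds). The fingers move at their own pace and stop on an object; "squeeze" is the grip in N (left out, the last holds). Time passes only in rows, so rows that do not move let the fingers close. It gives the time, the measured TCP pose, the force and the opening at its end, in the units of the state.
- ctrl.sense(): the state, without advancing time (a new reading comes with each control period).
- ctrl.capture(name): name is "scene" or "top" or "wrist"; returns the picture (384x512x3 uint8, red, green, blue); there is no depth.
- ctrl.get_calibration(name): a dict with "K" (3x3 intrinsics, pixels), "R" (3x3) and "t" (3): a world point X has camera coordinates R X + t; the wrist camera has in their place "tool_from_camera" (4x4, takes a point from camera to tool coordinates, whose origin is the TCP and whose axes are the tool frame's). Camera axes: x right, y down, z forward; pixel columns grow to the right and rows downward; lengths in mm; the calibration is good to about 2 mm. A picture is of the moment at which its call begins: read the wrist's pose just before it. get_calibration takes no time and is no camera call.
- ctrl.finish_job(): hands the job in, once; it reports no verdict.
Trained networks look in the newest picture that a camera, given by its name, has taken for a name from the list of things; names that differ only in an ending like _2 or _b are one class to them, and where a whole thing is asked for, a point or a joint stands for the part that bears it (a point fixed in the world has none). Each returns a list of dicts, best first, with "p" (0 to 1); they miss things now and then, are a little off and sometimes report something else, mostly with a low value. They report only what shows in the picture. A call takes as long as a camera call. They do not tell look-alikes from the thing itself.
- ctrl.spot_in(camera, name): "position" ([column, row] as shares, 0 to 1, of the picture: columns of its width, rows of its height, amid what is visible of it).
The state is a dict: "time_s": time; "joints": joint angles; "dq": joint speeds; "tau": joint torques, N m; "eef_pos": TCP position; "ee_rot": TCP orientation; "force": force on the tool from outside, world axes, zero at the start; "wrist_torque": the same for the moment, N m; "grip_width": opening from 0.0 (shut) to 1.0 (fully open).
Only numpy, scipy, OpenCV 4.12 (cv2) and the standard library are available. Lean on these libraries where they do the work, as an engineer would, in place of code of your own. Each camera call takes 0.05 s, during which the arm holds its last target. There are 200 camera calls.

## Working session

There is one attempt and no reset: what is moved stays moved. The work goes in short steps, Python scripts to look and compute and a tool call to move; the robot and the scene stay as the last step left them, time stands still between calls to the robot, and variables do not carry over. Pictures are saved under pics/ and viewed, about 8 in all and at most 12, crops included, and the job is handed in when it is done.

Besides the shell and the picture viewer there is one more tool, called after "Call:" as name(argument=value, ...), one argument or row to a line, values as JSON. play_rows: Moves the arm, as the interface text tells. Its arguments: {"type":"object","properties":{"motion":{"type":"array"},"fingers":{"type":"number"},"squeeze":{"type":"number"}},"required":["motion"]}

```bash
mkdir -p pics; ls
python3 - <<'E'
from rig import ctrl
import cv2,numpy as np
s=ctrl.sense();print({k:np.round(v,3).tolist() for k,v in s.items()})
ims=[]
for c in ["scene","top"]:
    im=ctrl.capture(c);ims.append(im)
    cv2.imwrite(f"pics/{c}0.png",im[:,:,::-1])
    k=ctrl.get_calibration(c);print(c,{a:np.round(b,3).tolist() for a,b in k.items()})
    for n in ["spindle_mid","other_mid","stand","block","nut","socket_mouth"]:
        print(n,[(round(d["p"],2),np.round(np.array(d["position"])*[512,384],1).tolist()) for d in ctrl.spot_in(c,n)][:5])
k=ctrl.get_calibration("wrist");print({a:np.round(b,3).tolist() for a,b in k.items()})
E
```

```text
pics
{'time_s': 0.0, 'joints': [-1.541, 0.313, 1.498, -0.0, 1.331, -0.223], 'dq': [-0.001, 0.001, 0.001, -0.002, 0.0, -0.001], 'tau': [0.001, -41.227, -25.974, -0.0, 0.004, -0.0], 'eef_pos': [131.261, -508.057, 230.726], 'ee_rot': [-0.001, 0.791, -0.612, -0.0], 'force': [-0.158, 0.609, -0.243], 'wrist_torque': [-0.011, -0.009, 0.013], 'grip_width': 1.002}
scene {'K': [[422.946, 0.0, 247.336], [0.0, 422.946, 189.965], [0.0, 0.0, 1.0]], 'R': [[0.586, 0.81, 0.001], [0.639, -0.461, -0.616], [-0.499, 0.362, -0.787]], 't': [-320.195, -302.027, 1433.563]}
spindle_mid [(0.76, [338.1, 140.0]), (0.56, [322.3, 149.9]), (0.47, [283.9, 120.4]), (0.44, [310.4, 126.0])]
other_mid [(0.6, [290.2, 137.5])]
stand [(0.92, [206.1, 218.6])]
block [(0.79, [294.7, 148.7])]
nut [(0.69, [201.1, 210.0]), (0.59, [204.4, 217.6])]
socket_mouth [(0.59, [202.2, 221.5])]
top {'K': [[376.241, 0.0, 254.954], [0.0, 376.241, 189.131], [0.0, 0.0, 1.0]], 'R': [[-0.021, -1.0, -0.014], [-0.987, 0.023, -0.162], [0.162, 0.01, -0.987]], 't': [11.152, 541.947, 1237.748]}
spindle_mid [(0.55, [176.7, 184.4]), (0.42, [169.0, 209.1])]
other_mid [(0.52, [195.5, 208.5])]
stand [(0.78, [290.5, 195.6])]
block [(0.97, [189.1, 210.0])]
nut [(0.57, [289.9, 193.4])]
socket_mouth []
{'K': [[337.174, 0.0, 256.657], [0.0, 337.174, 193.236], [0.0, 0.0, 1.0]], 'tool_from_camera': [[1.0, 0.0, -0.001, -0.046], [0.0, 0.95, 0.313, -79.877], [0.001, -0.313, 0.95, -143.439], [0.0, 0.0, 0.0, 1.0]]}
```

Run:
```python
import cv2,numpy as np
a=cv2.imread("pics/scene0.png");b=cv2.imread("pics/top0.png")
A=cv2.resize(a[80:280,120:386],None,fx=3,fy=3,interpolation=cv2.INTER_CUBIC)
B=cv2.resize(b[120:270,130:396],None,fx=3,fy=3,interpolation=cv2.INTER_CUBIC)
cv2.imwrite("pics/v1.png",A);cv2.imwrite("pics/v2.png",B)
```

```text
(no output)
```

View pics/v1.png

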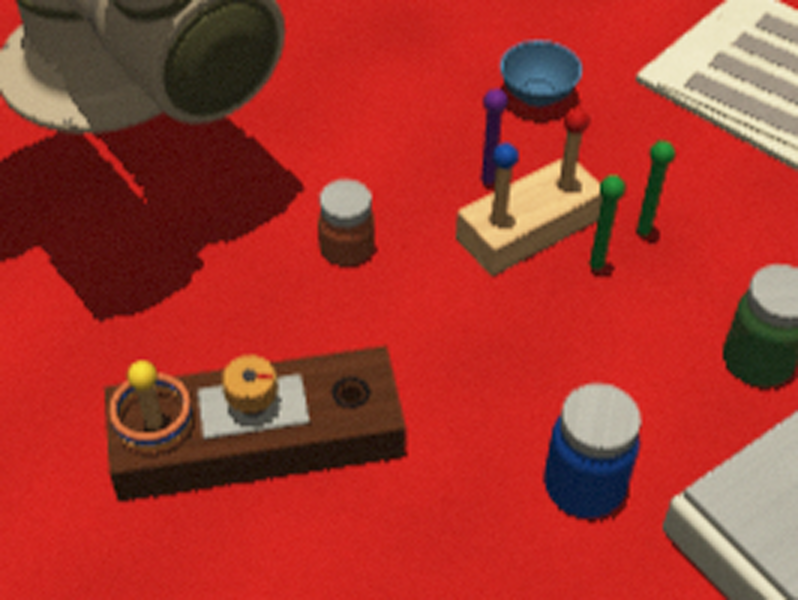

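View pics/v2.png

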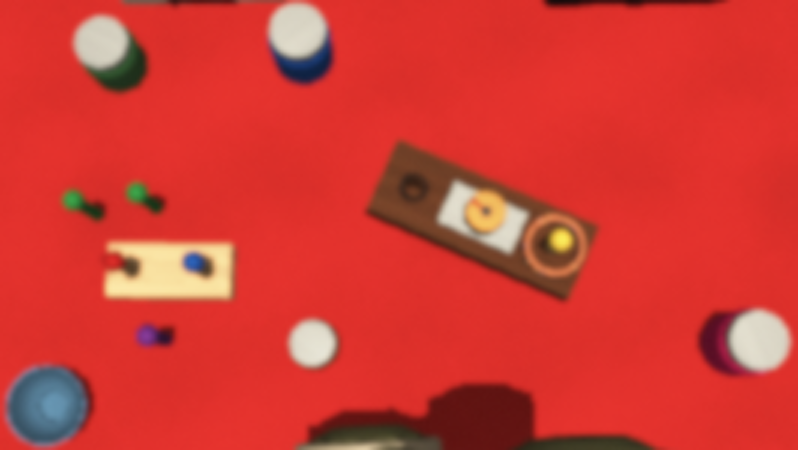

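Scene picture (crop, x3 from (120,80)): red ball at (577,121), blue ball (505,155), socket (351,391), nut top (249,376), yellow ball (143,375). Green and purple spindles stand free around the block. The top crop (x3 from (130,120)) shows red ball (113,262), blue (193,262), socket (413,188), nut (485,210) and yellow ball (561,240).

```bash
cat > h.py <<'E'
import numpy as np, cv2
from rig import ctrl
from scipy.spatial.transform import Rotation as Ro
def tool():
    s=ctrl.sense(); q=np.array(s["ee_rot"]); return s,Ro.from_quat(q[[1,2,3,0]]),np.array(s["eef_pos"])
def ray(c,px,pose=None):
    k=ctrl.get_calibration(c);K=np.array(k["K"]);d=np.linalg.solve(K,[px[0],px[1],1.])
    if c=="wrist":
        R,p=pose;T=np.array(k["tool_from_camera"]);return R.apply(T[:3,3])+p, R.apply(T[:3,:3]@d)
    R=np.array(k["R"]);t=np.array(k["t"]);return -R.T@t,R.T@d
def onz(c,px,z,pose=None):
    o,d=ray(c,px,pose);return o+d*(z-o[2])/d[2]
def proj(X,pose):
    k=ctrl.get_calibration("wrist");R,p=pose;T=np.array(k["tool_from_camera"])
    c=T[:3,:3].T@(R.inv().apply(np.array(X)-p)-T[:3,3]);u=np.array(k["K"])@c;return u[:2]/u[2]
E
python3 - <<'E'
from h import *
P={"red":((577,121),(113,262),123),"blue":((505,155),(193,262),123),"sock":((351,391),(413,188),45),"nut":((249,376),(485,210),91),"yel":((143,375),(561,240),112),
"gr1":((613,187),(137,192),108),"gr2":((662,153),(72,201),108),"pur":((495,100),(147,336),108),"bowl":((541,65),(47,405),40),"spice":((347,200),(312,343),70)}
for n,(a,b,z) in P.items():
    a=np.array(a)/3+[120,80];b=np.array(b)/3+[130,120]
    print(n,onz("scene",a,z).round(1),onz("top",b,z).round(1))
s,R,p=tool();print(R.as_matrix().round(2))
E
```

```text
red [481.1 273.9 123. ] [476.9 277.2 123. ]
blue [476.7 189.9 123. ] [475.  192.2 123. ]
sock [565.4 -47.   45. ] [563.3 -44.6  45. ]
nut [ 530.6 -124.8   91. ] [ 528.7 -121.4   91. ]
yel [ 493.5 -200.6  112. ] [ 491.1 -199.3  112. ]
gr1 [555.7 254.5 108. ] [554.4 256.1 108. ]
gr2 [549.5 321.9 108. ] [546.2 326.6 108. ]
pur [400.6 241.1 108. ] [398.8 243.4 108. ]
bowl [329.5 368.8  40. ] [328.5 368.5  40. ]
spice [396.1  67.5  70. ] [389.4  70.8  70. ]
[[ 0.25 -0.97 -0.  ]
 [-0.97 -0.25  0.  ]
 [-0.   -0.   -1.  ]]
```

Call:
play_rows(
  motion=[
    [[-20.4, -33.8, 0], [0, 0, 0]],
    [[-20.4, -33.8, 0], [0, 0, 0]],
    [[-20.4, -33.8, 0], [0, 0, 0]],
    [[-20.4, -33.8, 0], [0, 0, 0]],
    [[-20.4, -33.8, 0], [0, 0, 0]],
    [[-20.4, -33.8, 0], [0, 0, 0]],
    [[-20.4, -33.8, 0], [0, 0, 0]],
    [[-20.4, -33.8, 0], [0, 0, 0]],
    [[-20.4, -33.8, 0], [0, 0, 0]],
    [[-20.4, -33.8, 0], [0, 0, 0]],
    [[-20.4, -33.8, 0], [0, 0, 0]],
    [[-20.4, -33.8, 0], [0, 0, 0]],
    [[-20.4, -33.8, 0], [0, 0, 0]],
    [[-20.4, -33.8, 0], [0, 0, 0]],
    [[-20.4, -33.8, 0], [0, 0, 0]],
  ],
  fingers=48,
  squeeze=40,
)

```text
time_s: 1.95
eef_pos: [546.8, -83.4, 231.4]
ee_rot: [-0.0, 0.791, -0.612, 0.0]
force: [-0.3, -1.4, 0.6]
grip_width: 0.561
```

Call:
play_rows(
  motion=[
    [[0, 0, 0], [0, 0, -6.6]],
    [[0, 0, 0], [0, 0, -6.6]],
    [[0, 0, 0], [0, 0, -6.6]],
    [[0, 0, 0], [0, 0, -6.6]],
    [[0, 0, 0], [0, 0, -6.6]],
    [[0, 0, 0], [0, 0, -6.6]],
    [[0, 0, 0], [0, 0, -6.6]],
    [[0, 0, 0], [0, 0, -6.6]],
    [[0, 0, 0], [0, 0, 0]],
    [[0, 0, 0], [0, 0, 0]],
  ],
)

```text
time_s: 2.78
eef_pos: [545.6, -85.2, 231.3]
ee_rot: [-0.0, 0.98, -0.199, -0.0]
force: [0.0, 0.6, -0.5]
grip_width: 0.566
```

Run:
```python
from h import *
s,R,p=tool();print(p.round(1),R.as_matrix().round(3).tolist(),np.round(s["joints"],3),s["grip_width"],s["time_s"])
im=ctrl.capture("wrist");cv2.imwrite("pics/w1.png",im[:,:,::-1])
for n,z in [("nut",90),("socket_mouth",45),("stand",45)]:
    for d in ctrl.spot_in("wrist",n):
        u=np.array(d["position"])*[512,384];print(n,round(d["p"],2),u.round(1),onz("wrist",u,z,(R,p)).round(1))
```

```text
[545.6 -85.2 231.3] [[0.921, -0.389, -0.0], [-0.389, -0.921, 0.0], [-0.0, -0.0, -1.0]] [-0.367  0.373  1.414  0.     1.355  0.033] 0.5662860057546821 2.7833
nut 0.63 [258.2 218.4] [ 531.7 -120.1   90. ]
socket_mouth 0.97 [256.6 187.9] [ 536.2 -105.6   45. ]
socket_mouth 0.34 [254.  217.1] [ 521.1 -134.2   45. ]
stand 0.75 [258.5 188.8] [ 537.6 -107.2   45. ]
```

View pics/w1.png

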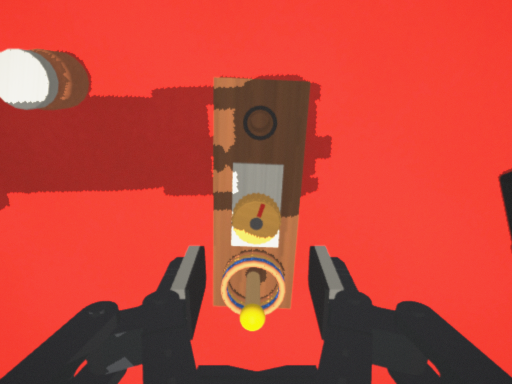

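The wrist picture shows the socket ring at (260,123), the nut top near (257,218) with its red line pointing up and slightly right to (263,205), and the yellow ball at (252,319).

Run:
```python
from h import *
s,R,p=tool();P=(R,p)
im=cv2.imread("pics/w1.png")
hsv=cv2.cvtColor(im,cv2.COLOR_BGR2HSV)
g=im.max(2)
m=(g[95:150,230:295]<50).astype(np.uint8)
n,l,st,ce=cv2.connectedComponentsWithStats(m)
for i in range(1,n):
    if st[i,4]>60:
        pts=cv2.findContours((l==i).astype(np.uint8),cv2.RETR_EXTERNAL,cv2.CHAIN_APPROX_NONE)[0][0]
        e=cv2.fitEllipse(pts);u=np.array(e[0])+[230,95];print("ring",st[i],u.round(1),np.round(e[1],1),onz("wrist",u,45,P).round(1))
# brass
m=cv2.inRange(hsv,(17,120,70),(32,255,255));m[:180]=0;m[260:]=0
# top face fit unknown; print line & stud
for n,u,z in [("nuttop_guess",(257,217),90),("stud",(256,224),93),("yel",(252,319),112)]: print(n,onz("wrist",u,z,P).round(1))
a=onz("wrist",(258,219),90,P);b=onz("wrist",(263,205),90,P);print("line ang",np.degrees(np.arctan2(*(b-a)[[1,0]])))
# stand left/right edges
c=onz("wrist",(214,78),45,P);d=onz("wrist",(309,82),45,P);print(c.round(1),d.round(1))
k=cv2.resize(im[90:270,190:330],None,fx=4,fy=4,interpolation=cv2.INTER_CUBIC)[:, :]
cv2.imwrite("pics/w1c.png",cv2.resize(im[90:265,170:350],None,fx=3.4,fy=3.4,interpolation=cv2.INTER_CUBIC))
```

```text
ring [ 14  11  32  33 193] [259.7 122.4] [31.  31.4] [564.6 -45.9  45. ]
nuttop_guess [ 531.3 -118.4   90. ]
stud [ 528.2 -123.2   93. ]
yel [ 490.6 -203.   112. ]
line ang 48.9196679271525
[541.2   7.8  45. ] [621.  -29.6  45. ]
```

View pics/w1c.png

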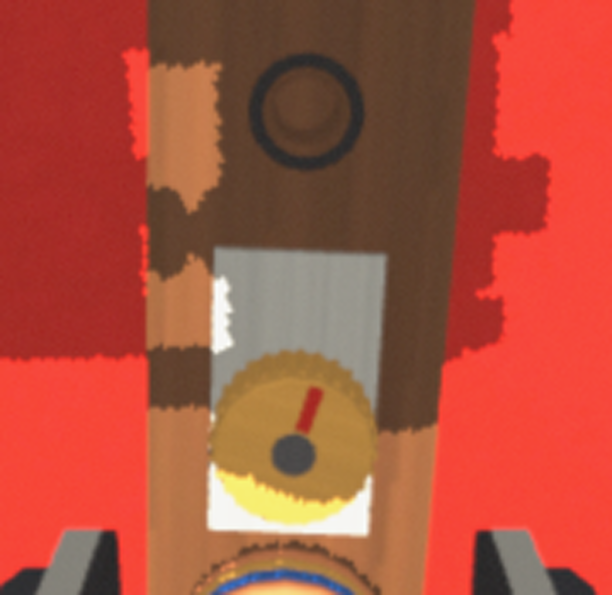

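Socket at (564.6,-45.9), nut about (528.5,-123) with its line about 74° ahead of the stand's x axis. Next I move over the red spindle.

Call:
play_rows(
  motion=[
    [[-20.2, -30.6, 0], [0, 0, 0]],
    [[-20.2, -30.6, 0], [0, 0, 0]],
    [[-20.2, -30.6, 0], [0, 0, 0]],
    [[-20.2, -30.6, 0], [0, 0, 0]],
    [[-20.2, -30.6, 0], [0, 0, 0]],
    [[-20.2, -30.6, 0], [0, 0, 0]],
    [[-20.2, -30.6, 0], [0, 0, 0]],
    [[-20.2, -30.6, 0], [0, 0, 0]],
    [[-20.2, -30.6, 0], [0, 0, 0]],
    [[-20.2, -30.6, 0], [0, 0, 0]],
    [[0, 0, 0], [0, 0, 0]],
    [[0, 0, 0], [0, 0, 0]],
    [[0, 0, 0], [0, 0, 0]],
  ],
)

```text
time_s: 4.07
eef_pos: [477.5, 274.7, 231.2]
ee_rot: [0.0, 0.98, -0.197, -0.0]
force: [0.3, -1.5, 0.5]
grip_width: 0.56
```

Run:
```python
from h import *
s,R,p=tool();print(p.round(1),np.round(s["joints"],3),s["time_s"])
im=ctrl.capture("wrist")[:,:,::-1].copy();cv2.imwrite("pics/w2.png",im)
P=(R,p)
for n,z in [("spindle_mid",100),("other_mid",100),("block",40)]:
    for d in ctrl.spot_in("wrist",n):
        u=np.array(d["position"])*[512,384];print(n,round(d["p"],2),u.round(1),onz("wrist",u,z,P).round(1))
print("expected ball px",proj((479,275.5,123),P),"mouth",proj((479,275.5,40),P))
```

```text
[477.5 274.7 231.2] [ 0.309  0.37   1.418 -0.     1.353  0.707] 4.0667
spindle_mid 0.92 [346.9 166.3] [551.6 258.3 100. ]
spindle_mid 0.75 [257.5 187.7] [475.6 269.9 100. ]
spindle_mid 0.74 [380.1 376.4] [513.9  30.5 100. ]
spindle_mid 0.71 [200. 230.] [413.2 253.3 100. ]
other_mid 0.97 [288.3 266.7] [472.3 188.5 100. ]
other_mid 0.74 [384.5 377.8] [517.6  26.9 100. ]
block 0.57 [270.  196.7] [476.7 238.6  40. ]
block 0.42 [383.8 374.1] [520.5 -37.2  40. ]
expected ball px [258.80136333 188.51643649] mouth [258.42146546 164.09847838]
```

View pics/w2.png

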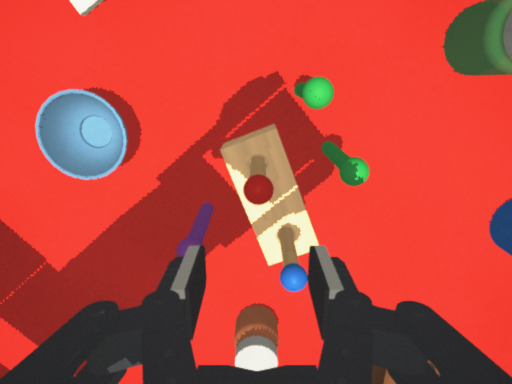

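The red ball is at (258,189), where it was predicted to be, so it lies at about (478.3,275). The green and purple spindles stand clear of the fingers. Next: descend, grip the shaft 74 mm above the foot.

Call:
play_rows(
  motion=[
    [[0.7, -0.5, 20], [0, 0, 0]],
    [[0, 0, 22], [0, 0, 0]],
    [[0, 0, 22], [0, 0, 0]],
    [[0, 0, 22], [0, 0, 0]],
    [[0, 0, 22], [0, 0, 0]],
    [[0, 0, 22], [0, 0, 0]],
    [[0, 0, 18], [0, 0, 0]],
    [[0, 0, 13], [0, 0, 0]],
    [[0, 0, 0], [0, 0, 0]],
    [[0, 0, 0], [0, 0, 0]],
  ],
)

```text
time_s: 5.1
eef_pos: [478.5, 274.7, 70.4]
ee_rot: [0.0, 0.98, -0.197, -0.0]
force: [-0.7, -0.4, -0.2]
grip_width: 0.563
```

Call:
play_rows(
  motion=[
    [[0, 0, 0], [0, 0, 0]],
    [[0, 0, 0], [0, 0, 0]],
    [[0, 0, 0], [0, 0, 0]],
    [[0, 0, 0], [0, 0, 0]],
    [[0, 0, 0], [0, 0, 0]],
    [[0, 0, 0], [0, 0, 0]],
    [[0, 0, 0], [0, 0, 0]],
    [[0, 0, 0], [0, 0, 0]],
    [[0, 0, 0], [0, 0, 0]],
    [[0, 0, 0], [0, 0, 0]],
  ],
  fingers=0,
  squeeze=50,
)

```text
time_s: 5.93
eef_pos: [478.9, 275.4, 71.6]
ee_rot: [-0.001, 0.98, -0.197, 0.001]
force: [-0.9, 0.1, 5.8]
grip_width: 0.17
```

Call:
play_rows(
  motion=[
    [[0, 0, -5], [0, 0, 0]],
    [[0, 0, -10], [0, 0, 0]],
    [[0, 0, -12], [0, 0, 0]],
    [[0, 0, -18], [0, 0, 0]],
    [[0, 0, -22], [0, 0, 0]],
    [[0, 0, -24], [0, 0, 0]],
    [[0, 0, -24], [0, 0, 0]],
    [[0, 0, -20], [0, 0, 0]],
    [[0, 0, 0], [0, 0, 0]],
    [[0, 0, 0], [0, 0, 0]],
    [[0, 0, 0], [0, 0, 0]],
  ],
)

```text
time_s: 6.85
eef_pos: [477.8, 275.1, 204.6]
ee_rot: [0.0, 0.98, -0.197, -0.001]
force: [-0.7, -1.1, -1.1]
grip_width: 0.17
```

Run:
```python
from h import *
s,R,p=tool();print(p.round(1),R.as_matrix().round(4).tolist(),np.round(s["joints"],3),s["grip_width"],s["time_s"],np.round(s["force"],1))
im=ctrl.capture("scene")[:,:,::-1].copy();cv2.imwrite("pics/s2.png",im)
w=ctrl.capture("wrist")[:,:,::-1].copy();cv2.imwrite("pics/w3.png",w)
cv2.imwrite("pics/v5.png",np.hstack([cv2.resize(im[60:210,230:380],(450,450),interpolation=cv2.INTER_CUBIC),cv2.resize(w[150:350,180:335],(349,450),interpolation=cv2.INTER_CUBIC)]))
d=np.array([564.6,-45.9])-p[:2];print("tool shift",R.inv().apply([*d,0]).round(1))
P=(R,p);f=R.apply([0,0,55])+p;print("ball expect",proj(p-R.apply([0,0,53]),P))
```

```text
[477.8 275.1 204.6] [[0.9224, -0.3862, -0.0014], [-0.3862, -0.9224, -0.0004], [-0.0011, 0.0009, -1.0]] [0.31  0.393 1.457 0.    1.293 0.706] 0.16986365092062647 6.85 [-0.7 -1.1 -1.1]
tool shift [204.  262.6   0. ]
ball expect [257.94605154 338.71565193]
```

View pics/v5.png

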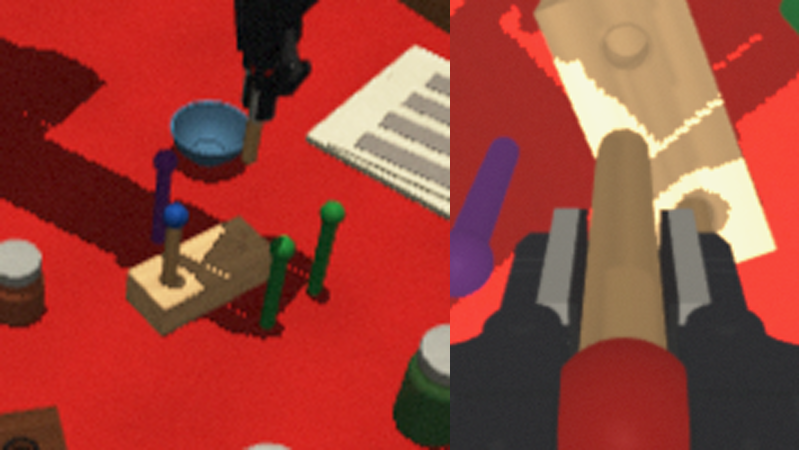

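Run:
```python
from h import *
s,R,p=tool();P=(R,p)
for y,z in [(-7.5,52),(-5.5,55),(0,55)]: print(y,z,proj(p+R.apply([0,y,z]),P).round(1))
w=cv2.imread("pics/w3.png").astype(int)
for y,z in [(-12,-53),(-7.5,-45)]: print(y,z,proj(p+R.apply([0,y,z]),P).round(1))
hsv=cv2.cvtColor(w.astype(np.uint8),cv2.COLOR_BGR2HSV)
for r in [214,220,230,240,260,280,296]: 
    row=w[r,225:290]; g=row.sum(1); e=np.abs(np.diff(row,axis=0)).sum(1); print(r,[(225+i,int(e[i])) for i in np.where(e>45)[0]])
print([ (r,w[r,256].tolist()) for r in range(200,216)])
print([ (r,w[r,258].tolist()) for r in range(294,310,2)])
```

```text
-7.5 52 [257.6 206.1]
-5.5 55 [257.6 207.5]
0 55 [257.6 215.6]
-12 -53 [258.  307.9]
-7.5 -45 [257.9 304.2]
214 [(np.int64(240), 161), (np.int64(241), 261), (np.int64(245), 149), (np.int64(246), 178), (np.int64(266), 90), (np.int64(267), 229), (np.int64(275), 90), (np.int64(276), 118)]
220 [(np.int64(243), 126), (np.int64(267), 87), (np.int64(268), 75)]
230 [(np.int64(243), 87), (np.int64(269), 78), (np.int64(280), 105), (np.int64(282), 58)]
240 [(np.int64(242), 87), (np.int64(269), 225), (np.int64(270), 97), (np.int64(279), 99), (np.int64(280), 141), (np.int64(281), 80)]
260 [(np.int64(234), 126), (np.int64(235), 85), (np.int64(240), 115), (np.int64(241), 65), (np.int64(272), 121), (np.int64(273), 73), (np.int64(277), 68), (np.int64(278), 145)]
280 [(np.int64(231), 56), (np.int64(232), 126), (np.int64(233), 55), (np.int64(238), 88), (np.int64(239), 92), (np.int64(273), 125), (np.int64(274), 59), (np.int64(280), 136), (np.int64(281), 77)]
296 [(np.int64(237), 136), (np.int64(274), 70), (np.int64(275), 83)]
[(200, [213, 247, 247]), (201, [212, 247, 247]), (202, [213, 247, 247]), (203, [212, 246, 247]), (204, [210, 246, 247]), (205, [207, 246, 247]), (206, [188, 243, 247]), (207, [123, 183, 224]), (208, [86, 129, 161]), (209, [81, 122, 153]), (210, [80, 119, 150]), (211, [79, 117, 146]), (212, [80, 117, 147]), (213, [79, 116, 146]), (214, [78, 115, 145]), (215, [79, 117, 146])]
[(294, [82, 121, 152]), (296, [82, 121, 154]), (298, [81, 120, 152]), (300, [40, 56, 133]), (302, [30, 35, 132]), (304, [35, 36, 136]), (306, [32, 34, 139]), (308, [29, 33, 141])]
```

The spindle is held upright: the foot edge is at row 207, as predicted, and its x offset is below 1 mm. Now I carry it over the socket.

Call:
play_rows(
  motion=[
    [[18.6, 23.9, 0], [0, 0, 0]],
    [[18.6, 23.9, 0], [0, 0, 0]],
    [[18.6, 23.9, 0], [0, 0, 0]],
    [[18.6, 23.9, 0], [0, 0, 0]],
    [[18.6, 23.9, 0], [0, 0, 0]],
    [[18.6, 23.9, 0], [0, 0, 0]],
    [[18.6, 23.9, 0], [0, 0, 0]],
    [[18.6, 23.9, 0], [0, 0, 0]],
    [[18.6, 23.9, 0], [0, 0, 0]],
    [[18.6, 23.9, 0], [0, 0, 0]],
    [[18.6, 23.9, 0], [0, 0, 0]],
    [[0, 0, 22], [0, 0, 0]],
    [[0, 0, 22], [0, 0, 0]],
    [[0, 0, 22], [0, 0, 0]],
    [[0, 0, 18], [0, 0, 0]],
    [[0, 0, 0], [0, 0, 0]],
    [[0, 0, 0], [0, 0, 0]],
    [[0, 0, 0], [0, 0, 0]],
  ],
)

```text
time_s: 8.45
eef_pos: [566.0, -46.4, 122.2]
ee_rot: [0.0, 0.98, -0.197, 0.001]
force: [0.4, -1.2, 0.4]
grip_width: 0.173
```

Run:
```python
from h import *
s,R,p=tool();print(p.round(1),R.as_matrix().round(4).tolist(),np.round(s["joints"],3),s["grip_width"],s["time_s"],np.round(s["force"],1))
im=ctrl.capture("scene")[:,:,::-1].copy();cv2.imwrite("pics/s4.png",im)
w=ctrl.capture("wrist")[:,:,::-1].copy();cv2.imwrite("pics/w4.png",w)
P=(R,p);print("foot",proj(p+R.apply([0,0,55]),P))
k=ctrl.get_calibration("wrist")
for c in [(565,-46,45),(564.6,-45.9,45)]: print(proj(c,P))
cv2.imwrite("pics/v6.png",np.hstack([cv2.resize(im[150:270,160:280],(450,450),interpolation=cv2.INTER_CUBIC),cv2.resize(w[150:350,180:335],(349,450),interpolation=cv2.INTER_CUBIC)]))
d=np.array([565,-46])-p[:2];print("tool shift",R.inv().apply([*d,0]).round(1))
```

```text
[566.  -46.4 122.2] [[0.9225, -0.3861, 0.001], [-0.3861, -0.9225, -0.0003], [0.0011, -0.0001, -1.0]] [-0.288  0.509  1.509  0.     1.123  0.108] 0.17304156685278232 8.45 [ 0.4 -1.2  0.4]
foot [257.55828522 215.61004815]
[255.91770814 203.69090739]
[255.33203063 203.77507486]
tool shift [-1.  0. -0.]
```

View pics/v6.png

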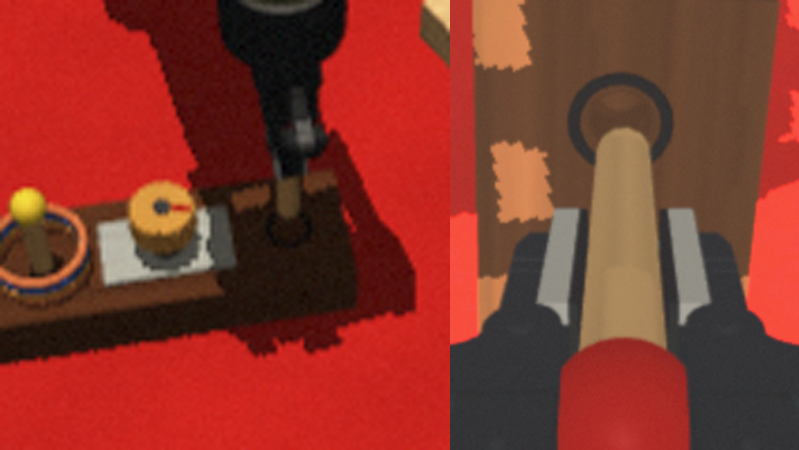

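The ring centre (255.8,205) and the foot column (255.8) line up to within about 0.5 mm. Lowering into the socket.

Call:
play_rows(
  motion=[
    [[-0.2, 0.4, 8], [0, 0, 0]],
    [[0, 0, 6], [0, 0, 0]],
    [[0, 0, 5], [0, 0, 0]],
    [[0, 0, 5], [0, 0, 0]],
    [[0, 0, 5], [0, 0, 0]],
    [[0, 0, 5], [0, 0, 0]],
    [[0, 0, 5], [0, 0, 0]],
    [[0, 0, 5], [0, 0, 0]],
    [[0, 0, 5], [0, 0, 0]],
    [[0, 0, 4], [0, 0, 0]],
    [[0, 0, 0], [0, 0, 0]],
    [[0, 0, 0], [0, 0, 0]],
  ],
)

```text
time_s: 9.55
eef_pos: [565.2, -46.6, 68.2]
ee_rot: [-0.0, 0.98, -0.197, -0.0]
force: [-0.3, 0.9, 0.0]
grip_width: 0.174
```

Call:
play_rows(
  motion=[
    [[0, 0, 3], [0, 0, 0]],
    [[0, 0, 2], [0, 0, 0]],
    [[0, 0, 1], [0, 0, 0]],
    [[0, 0, 1], [0, 0, 0]],
    [[0, 0, 0.6], [0, 0, 0]],
    [[0, 0, 0], [0, 0, 0]],
  ],
)

```text
time_s: 10.05
eef_pos: [565.4, -46.6, 61.7]
ee_rot: [0.0, 0.98, -0.197, 0.0]
force: [-2.2, 0.2, 7.8]
grip_width: 0.173
```

Contact on the floor: 7.8 N, and the foot works out at 61.7 − 56.6 ≈ 5 mm. Release and rise.

Call:
play_rows(
  motion=[
    [[0, 0, 0], [0, 0, 0]],
    [[0, 0, 0], [0, 0, 0]],
    [[0, 0, 0], [0, 0, 0]],
    [[0, 0, 0], [0, 0, 0]],
    [[0, 0, 0], [0, 0, 0]],
    [[0, 0, 0], [0, 0, 0]],
    [[0, 0, -10], [0, 0, 0]],
    [[0, 0, -20], [0, 0, 0]],
    [[0, 0, -25], [0, 0, 0]],
    [[0, 0, -30], [0, 0, 0]],
    [[0, 0, -30], [0, 0, 0]],
    [[0, 0, -30], [0, 0, 0]],
    [[0, 0, 0], [0, 0, 0]],
    [[0, 0, 0], [0, 0, 0]],
  ],
  fingers=56,
)

```text
time_s: 11.22
eef_pos: [565.7, -46.7, 207.7]
ee_rot: [0.0, 0.98, -0.197, 0.002]
force: [0.4, -0.3, -0.7]
grip_width: 0.656
```

Run:
```python
from h import *
s,R,p=tool();print(p.round(1),R.as_matrix().round(4).tolist(),np.round(s["joints"],3),s["grip_width"],s["time_s"],np.round(s["force"],1))
im=ctrl.capture("scene")[:,:,::-1].copy();cv2.imwrite("pics/s5.png",im)
w=ctrl.capture("wrist")[:,:,::-1].copy();cv2.imwrite("pics/w5.png",w)
P=(R,p);print("ball exp",proj((565,-46,113),P), "nut exp",proj((528.5,-123,90),P),proj((528.5,-123,66),P))
cv2.imwrite("pics/v7.png",np.hstack([cv2.resize(im[150:270,160:280],(350,350),interpolation=cv2.INTER_CUBIC),cv2.resize(w[130:350,160:355],(310,350),interpolation=cv2.INTER_CUBIC)]))
d=np.array([528.5,-123])-p[:2];print("tool shift",R.inv().apply([*d,0]).round(1))
```

```text
[565.7 -46.7 207.7] [[0.9225, -0.3861, 0.0036], [-0.3861, -0.9225, -0.0011], [0.0037, -0.0004, -1.0]] [-0.289  0.423  1.405  0.     1.311  0.108] 0.656403334933129 11.2167 [ 0.4 -0.3 -0.7]
ball exp [255.82322208 195.17943959] nut exp [251.4861867 277.8716237] [251.79397354 264.06313305]
tool shift [-4.8 84.7 -0.1]
```

View pics/v7.png

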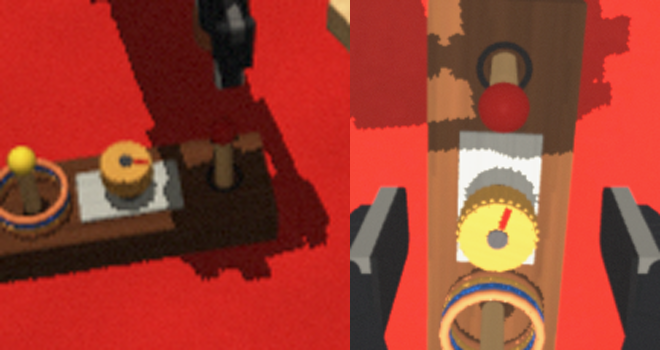

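The red ball is at (256,197) in the wrist view against a predicted (255.8,195.2), so it is seated and upright. The nut top is at about (252.5,279). I refine the nut before gripping.

Run:
```python
from h import *
s,R,p=tool();P=(R,p)
w=cv2.imread("pics/w5.png");hsv=cv2.cvtColor(w,cv2.COLOR_BGR2HSV)
m=cv2.inRange(hsv,(20,90,200),(35,255,255));m[:240]=0;m[302:]=0;m[:,:215]=0;m[:,290:]=0
c=max(cv2.findContours(m,cv2.RETR_EXTERNAL,cv2.CHAIN_APPROX_NONE)[0],key=cv2.contourArea);c=cv2.convexHull(c)
e=cv2.fitEllipse(c);print("top",np.round(e[0],1),np.round(e[1],1),onz("wrist",e[0],90,P).round(1),cv2.boundingRect(c))
# predicted rim bbox of a 44 mm disc at the found centre
X=onz("wrist",e[0],90,P);t=np.linspace(0,6.28,60);q=np.array([proj(X+[22*np.cos(a),22*np.sin(a),0],P) for a in t]);print(q.min(0).round(1),q.max(0).round(1))
m=cv2.inRange(hsv,(0,150,80),(9,255,255))|cv2.inRange(hsv,(172,150,80),(180,255,255));m[:255]=0;m[300:]=0;m[:,:235]=0;m[:,:][:,275:]=0
n,l,st,ce=cv2.connectedComponentsWithStats(m);i=1+st[1:,4].argmax();ys,xs=np.where(l==i)
W=np.array([onz("wrist",(x,y),90,P)[:2] for x,y in zip(xs,ys)]);d=W.mean(0)-X[:2];print("line",st[i],"ang from centre",np.degrees(np.arctan2(d[1],d[0])),np.hypot(*d))
u,sv,v=np.linalg.svd(W-W.mean(0));print("axis",np.degrees(np.arctan2(v[0,1],v[0,0])))
r=cv2.inRange(hsv,(0,150,60),(9,255,150));r[:175]=0;r[225:]=0;r[:,:235]=0;r[:,278:]=0
ys,xs=np.where(r>0);print("redball",xs.mean(),ys.mean(),xs.min(),xs.max(),ys.min(),ys.max())
for z in (113,118,125): print(z,proj((565.2,-46.6,z),P).round(1))
```

```text
top [252.2 278.6] [42.2 50.7] [ 527.9 -122.    90. ] (227, 258, 51, 43)
[227.2 256.3] [277.1 299.8]
line [254 261   8  14  53] ang from centre 46.44097196446119 12.023161700438907
axis -132.32198029156348
redball 256.3259911894273 196.8942731277533 240 273 182 212
113 [258.3 196.7]
118 [258.3 198.9]
125 [258.3 202.2]
```

Call:
play_rows(
  motion=[
    [[-1.2, 21.1, 0], [0, 0, 0]],
    [[-1.2, 21.1, 0], [0, 0, 0]],
    [[-1.2, 21.1, 0], [0, 0, 0]],
    [[-1.1, 21.2, 0], [0, 0, 0]],
    [[0, 0, 16], [0, 0, 0]],
    [[0, 0, 24], [0, 0, 0]],
    [[0, 0, 24], [0, 0, 0]],
    [[0, 0, 20], [0, 0, 0]],
    [[0, 0, 18], [0, 0, 0]],
    [[0, 0, 18], [0, 0, 0]],
    [[0, 0, 14], [0, 0, 0]],
    [[0, 0, 10], [0, 0, 0]],
    [[0, 0, 4.5], [0, 0, 0]],
    [[0, 0, 0], [0, 0, 0]],
    [[0, 0, 0], [0, 0, 0]],
  ],
)

```text
time_s: 12.57
eef_pos: [528.3, -122.8, 57.4]
ee_rot: [0.0, 0.98, -0.197, 0.0]
force: [0.1, -0.2, 1.0]
grip_width: 0.653
```

Call:
play_rows(
  motion=[
    [[0, 0, 0], [0, 0, 0]],
    [[0, 0, 0], [0, 0, 0]],
    [[0, 0, 0], [0, 0, 0]],
    [[0, 0, 0], [0, 0, 0]],
    [[0, 0, 0], [0, 0, 0]],
    [[0, 0, 0], [0, 0, 0]],
    [[0, 0, 0], [0, 0, 0]],
  ],
  fingers=0,
  squeeze=40,
)

```text
time_s: 13.15
eef_pos: [529.0, -123.0, 58.1]
ee_rot: [0.0, 0.98, -0.197, 0.001]
force: [1.7, -0.4, 6.5]
grip_width: 0.504
```

Run:
```python
from h import *
s,R,p=tool();print(p.round(1),np.degrees(R.as_rotvec()).round(1),np.round(s["joints"],3),s["grip_width"]*85.4,s["time_s"],np.round(s["force"],1),np.round(s["wrist_torque"],3))
```

```text
[ 529.  -123.    58.1] [176.4 -35.4   0.2] [-0.444  0.548  1.642  0.     0.949 -0.048] 43.03780216447915 13.15 [ 1.7 -0.4  6.5] [-0.094 -0.348 -0.027]
```

Gripped at 43 mm opening. Turning clockwise while following the thread down.

Call:
play_rows(
  motion=[
    [[0, 0, 0.06], [0, 0, 5]],
    [[0, 0, 0.06], [0, 0, 5]],
    [[0, 0, 0.06], [0, 0, 5]],
    [[0, 0, 0.06], [0, 0, 5]],
    [[0, 0, 0.06], [0, 0, 5]],
    [[0, 0, 0.06], [0, 0, 5]],
    [[0, 0, 0.06], [0, 0, 5]],
    [[0, 0, 0.06], [0, 0, 5]],
    [[0, 0, 0.06], [0, 0, 5]],
    [[0, 0, 0.06], [0, 0, 5]],
    [[0, 0, 0], [0, 0, 0]],
    [[0, 0, 0], [0, 0, 0]],
  ],
)

```text
time_s: 14.15
eef_pos: [529.1, -123.2, 57.6]
ee_rot: [-0.0, 0.805, -0.593, 0.001]
force: [3.0, 0.1, 6.0]
grip_width: 0.501
```

```bash
cat > st.py <<'E'
from h import *
s,R,p=tool();x=R.apply([1,0,0]);print(p.round(1),"yaw",np.degrees(np.arctan2(x[1],x[0])).round(2),np.round(s["joints"],3),s["grip_width"]*85.4,s["time_s"],np.round(s["force"],1),np.round(s["wrist_torque"],3),"tau6",np.round(s["tau"][5],3))
E
python3 st.py
python3 - <<'E'
from h import *
w=ctrl.capture("wrist")[:,:,::-1].copy();cv2.imwrite("pics/w6.png",w)
cv2.imwrite("pics/v8.png",cv2.resize(w[190:384,150:362],None,fx=2.2,fy=2.2,interpolation=cv2.INTER_CUBIC))
E
```

```text
[ 529.1 -123.2   57.6] yaw -72.75 [-0.444  0.549  1.642 -0.     0.948  0.825] 42.81787132758794 14.15 [3.  0.1 6. ] [-0.138 -0.311 -0.093] tau6 0.117
```

View pics/v8.png

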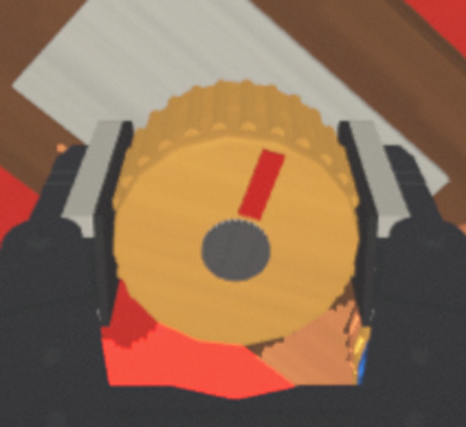

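The picture shows the nut held between the pads, its line still about 18° right of up in the tool frame, so it turned with the gripper without slipping. Torque is about 0.066 N m above baseline, which is thread friction only.

Call:
play_rows(
  motion=[
    [[0, 0, 0.05], [0, 0, 4]],
    [[0, 0, 0.05], [0, 0, 4]],
    [[0, 0, 0.05], [0, 0, 4]],
    [[0, 0, 0.04], [0, 0, 3]],
    [[0, 0, 0], [0, 0, 0]],
  ],
)

```text
time_s: 14.62
eef_pos: [529.1, -123.2, 57.4]
ee_rot: [-0.0, 0.72, -0.694, 0.001]
force: [1.9, -1.4, 7.1]
grip_width: 0.502
```

```bash
python3 st.py
```

```text
[ 529.1 -123.2   57.4] yaw -87.88 [-0.444  0.55   1.642 -0.     0.947  1.089] 42.856011406817196 14.6167 [ 1.9 -1.4  7.1] [-0.166 -0.311 -0.058] tau6 0.648
```

Call:
play_rows(
  motion=[
    [[0, 0, 0.03], [0, 0, 2]],
    [[0, 0, 0.03], [0, 0, 2]],
    [[0, 0, 0], [0, 0, 0]],
  ],
)

```text
time_s: 14.87
eef_pos: [529.1, -123.2, 57.3]
ee_rot: [0.0, -0.696, 0.718, -0.001]
force: [2.3, -0.8, 6.5]
grip_width: 0.498
```

```bash
python3 st.py
```

```text
[ 529.1 -123.2   57.3] yaw -91.82 [-0.444  0.55   1.642 -0.     0.947  1.158] 42.492966014092175 14.8667 [ 2.3 -0.8  6.5] [-0.217 -0.29  -0.088] tau6 0.39
```

Call:
play_rows(
  motion=[
    [[0, 0, 0.02], [0, 0, 2]],
    [[0, 0, 0.02], [0, 0, 2]],
    [[0, 0, 0], [0, 0, 0]],
  ],
)

```text
time_s: 15.12
eef_pos: [529.1, -123.2, 57.3]
ee_rot: [0.0, -0.67, 0.742, -0.001]
force: [1.8, -0.0, 6.6]
grip_width: 0.506
```

```bash
python3 st.py
```

```text
[ 529.1 -123.2   57.3] yaw -95.82 [-0.445  0.55   1.642 -0.     0.947  1.228] 43.2354187737271 15.1167 [ 1.8 -0.   6.6] [-0.179 -0.298 -0.104] tau6 0.389
```

Call:
play_rows(
  motion=[
    [[0, 0, 0.02], [0, 0, 2]],
    [[0, 0, 0.02], [0, 0, 2]],
    [[0, 0, 0], [0, 0, 0]],
  ],
)

```text
time_s: 15.37
eef_pos: [529.1, -123.2, 57.3]
ee_rot: [0.0, -0.645, 0.764, -0.001]
force: [1.9, -1.4, 7.3]
grip_width: 0.505
```

```bash
python3 st.py
```

```text
[ 529.1 -123.2   57.3] yaw -99.69 [-4.440e-01  5.500e-01  1.642e+00 -1.000e-03  9.470e-01  1.296e+00] 43.16107742237376 15.3667 [ 1.9 -1.4  7.3] [-0.234 -0.379  0.921] tau6 1.431
```

Torque jumped to 0.92 N m, which is the hard stop. I check slip by comparing the line in the wrist view with the earlier picture.

```bash
cat > ln.py <<'E'
from h import *
import sys
def line(w,R,p,z):
    hsv=cv2.cvtColor(w,cv2.COLOR_BGR2HSV)
    m=cv2.inRange(hsv,(0,150,80),(9,255,255))|cv2.inRange(hsv,(172,150,80),(180,255,255))
    M=np.zeros_like(m);cv2.circle(M,(257,297),42,255,-1);m&=M
    n,l,st,ce=cv2.connectedComponentsWithStats(m);i=min((i for i in range(1,n) if st[i,4]>60),key=lambda i:np.hypot(*(ce[i]-[268,274])))
    ys,xs=np.where(l==i);I=Ro.identity()
    W=np.array([onz("wrist",(x,y),z,(I,np.zeros(3)))[:2] for x,y in zip(xs,ys)])  # tool frame plane
    v=np.linalg.svd(W-W.mean(0))[2][0];v=v*np.sign(-v[1]);return st[i].tolist(),W.mean(0).round(1),"tool-frame angle",np.degrees(np.arctan2(v[1],v[0])).round(2)
if __name__=="__main__":
    s,R,p=tool()
    print(line(cv2.imread("pics/w6.png"),R,p,-32))
    w=ctrl.capture("wrist")[:,:,::-1].copy();cv2.imwrite(sys.argv[1],w);print(line(w,R,p,-32))
    s,R,p=tool();x=R.apply([1,0,0]);print("yaw",np.degrees(np.arctan2(x[1],x[0])),np.round(s["wrist_torque"],3),s["tau"][5])
E
python3 ln.py pics/w7.png
```

```text
([258, 258, 21, 32, 344], array([  4.4, -11.1]), 'tool-frame angle', np.float64(-72.21))
([258, 257, 20, 33, 344], array([  4. , -11.3]), 'tool-frame angle', np.float64(-73.74))
yaw -99.60861728461252 [-0.232 -0.343  0.855] 1.0889560729265213
```

The line lags the tool by only 1.5°. The nut stopped with its line at −25.9° in the world, which agrees with the stand's x axis (−25.2°), so it is bottomed. Backing off 90°.

Call:
play_rows(
  motion=[
    [[0, 0, -0.06], [0, 0, -5]],
    [[0, 0, -0.06], [0, 0, -5]],
    [[0, 0, -0.06], [0, 0, -5]],
    [[0, 0, -0.06], [0, 0, -5]],
    [[0, 0, -0.06], [0, 0, -5]],
    [[0, 0, -0.06], [0, 0, -5]],
    [[0, 0, -0.06], [0, 0, -5]],
    [[0, 0, -0.06], [0, 0, -5]],
    [[0, 0, -0.06], [0, 0, -5]],
    [[0, 0, -0.06], [0, 0, -5]],
    [[0, 0, -0.05], [0, 0, -5]],
    [[0, 0, -0.05], [0, 0, -5]],
    [[0, 0, -0.05], [0, 0, -5]],
    [[0, 0, -0.05], [0, 0, -5]],
    [[0, 0, -0.05], [0, 0, -5]],
    [[0, 0, -0.05], [0, 0, -5]],
    [[0, 0, -0.05], [0, 0, -5]],
    [[0, 0, -0.05], [0, 0, -5]],
    [[0, 0, 0], [0, 0, 0]],
    [[0, 0, 0], [0, 0, 0]],
  ],
)

```text
time_s: 17.08
eef_pos: [528.9, -123.0, 58.2]
ee_rot: [0.0, 0.996, -0.084, 0.001]
force: [1.1, -1.0, 7.1]
grip_width: 0.503
```

```bash
python3 ln.py pics/w8.png; python3 st.py
python3 - <<'E'
from h import *
im=ctrl.capture("scene")[:,:,::-1].copy();t=ctrl.capture("top")[:,:,::-1].copy();w=cv2.imread("pics/w8.png")
cv2.imwrite("pics/v9.png",np.hstack([cv2.resize(im[80:280,140:390],(500,400),interpolation=cv2.INTER_CUBIC),cv2.resize(w[:,:],(300,225))[:225].copy() if 0 else cv2.resize(w[100:384,142:355],(300,400))]))
E
```

```text
([258, 258, 21, 32, 344], array([  3.9, -11.6]), 'tool-frame angle', np.float64(-72.18))
([258, 258, 21, 32, 342], array([  3.9, -11.6]), 'tool-frame angle', np.float64(-72.2))
yaw -9.702198111634049 [-0.026 -0.252  0.024] 0.013640125107485801
[ 528.9 -123.    58.2] yaw -9.7 [-0.444  0.548  1.642  0.     0.95  -0.275] 43.113368180508104 17.1333 [ 1.3 -1.   6.5] [-0.026 -0.252  0.024] tau6 0.014
```

View pics/v9.png

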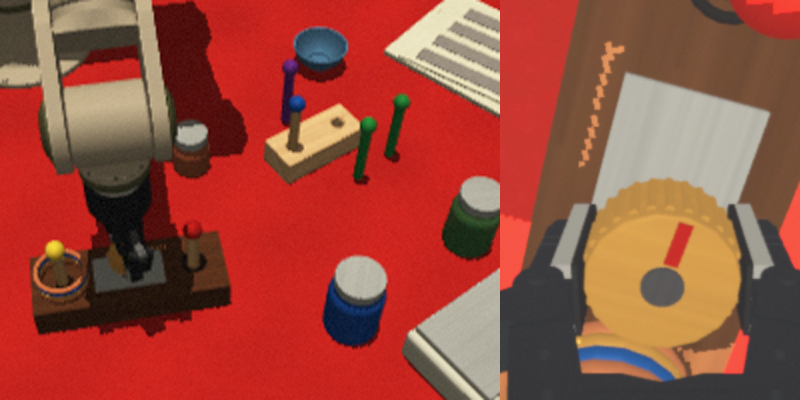

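The red spindle stands upright in the socket at the yellow one's height. The blue spindle is still in the block and the bystanders are untouched. The nut line has turned back 88.4°, so I add 1.6°.

Call:
play_rows(
  motion=[
    [[0, 0, -0.02], [0, 0, -1.6]],
    [[0, 0, 0], [0, 0, 0]],
    [[0, 0, 0], [0, 0, 0]],
    [[0, 0, 0], [0, 0, 0]],
  ],
)

```text
time_s: 17.57
eef_pos: [528.9, -123.0, 58.2]
ee_rot: [0.0, 0.997, -0.071, 0.001]
force: [1.7, -0.4, 6.3]
grip_width: 0.506
```

```bash
python3 ln.py pics/w9.png; python3 st.py
python3 - <<'E'
from rig import ctrl
print(ctrl.finish_job())
E
```

```text
([258, 258, 21, 32, 344], array([  3.9, -11.6]), 'tool-frame angle', np.float64(-72.18))
([258, 258, 21, 32, 342], array([  3.9, -11.6]), 'tool-frame angle', np.float64(-72.2))
yaw -8.108315143944418 [-0.044 -0.249  0.033] 0.053765015909448266
[ 528.9 -123.    58.2] yaw -8.11 [-0.444  0.548  1.642  0.     0.95  -0.303] 42.86707382665021 17.6167 [1.3 0.3 7.6] [-0.044 -0.249  0.033] tau6 0.054
the job is handed in; nothing more can be done
None
```

The job is done and handed in at about 17.6 s, with the gripper still holding the nut (42.9 mm opening, 40 N grip).

- **Spindle:** I moved the red-topped spindle from the block to the empty socket and lowered it to the floor. It touched down at 7.8 N with the foot at about 5 mm. The wrist picture then put the ball at row 196.9, against 196.7 predicted for a fully seated spindle. The last scene picture shows it upright.
- **Nut:** I turned it about 73° clockwise until the wrist torque jumped from about 0.1 to 0.9 N m. Its red line then stood at −25.9°, which agrees with the stand's x axis (−25.2°), so I took it as bottomed out.
- **Back-off:** The first turn back measured 88.4° by the red line, so I added 1.6°. The last picture gives 64.1°, which is 90° from the stop.
- **Bystanders:** In the last scene picture the blue-topped spindle, the bowl and the jars in view (blue, green, small terracotta) stand where they were. I did not check the pink jar again after the first picture, but the arm never went near it.

No check failed. A steady sideways offset of about 0.5–1 mm showed in the wrist camera, and I allowed for it.

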